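Set the retaining nut on a label-roll unwinder

TASK

Reset the roll brake by pressing the yellow treadle right down to its stop and letting it spring back up. Then screw the orange knurled nut on the label-roll spindle down (clockwise from above) until it bottoms out, back it off a quarter turn so the roll can turn freely, and finish still gripping the nut there: do not let go of it. Leave the other things on the bench where they are.

Things in the scene. Friction and masses are not known exactly. Their poses are not given: they have to be found in the camera images.
- nut: Orange knurled nut with an aluminium flange at its foot, started on the upright spindle of the unwinder. Grip round, 40 mm across, 8 to 50 mm above its underside; flange 56 mm across, 8 mm thick; white line on top and black mark on the flange point to its -x. Origin: on the axis at the underside, 100 mm above the bench when bottomed out. z up; x turns with the nut. May be gripped at any yaw.
- unwinder: Label-roll unwinder, fixed: round dark foot 150 mm across, white label roll 104 mm across with its top 96 mm above the bench, a steel washer on it up to 100 mm, and an upright steel spindle 16 mm across that ends 168 mm above the bench, through the nut. Origin: on the spindle axis at bench level.
- nut_grip (a point): Point on the nut's axis, 34 mm above its underside: the height to grip, 16 mm below its top. Fingertips up to 25 mm below it clear the flange.
- nut_turn (a joint): How far the nut is from bottomed out, rad: 0 = bottomed out (a hard stop); grows as the nut is unscrewed (anticlockwise from above); starts between 2.6 and 4.4. The nut rises 8 mm a turn (1.27 mm per rad). Turns stiffly (about 0.05 N m) and stays where it is left. It can not be unscrewed past 6.6.
- treadle: Grey base plate of the treadle, fixed, 150 by 100 mm. Origin: under its centre, at bench level. x points from the treadle's free end to its hinge, which lies 62 mm along x and 30 mm above the bench; y along the hinge.
- pedal_pad (a point): Point on the top of the yellow treadle plate with black ribbed pad, on its midline, 100 mm from the hinge; moves with it. The plate is 130 mm long, 70 mm wide, 8 mm thick and rises from the hinge to its free end. The point lies about 67 mm above the bench at rest and 38 mm at the stop.
- pedal (a joint): Treadle angle, rad: 0 = up (at rest), 0.30 = fully down on its stop. A spring lifts it: pressing at the pad point takes about 4 N at first and 8 N at the stop.
- tape_mid (a point): Roll of brown tape lying flat, 90 mm across, 48 mm high; its centre. Bystander.
- mug_mid (a point): Blue mug, 76 mm across, 90 mm high; its centre. Bystander.
- carton_mid (a point): Small cardboard carton, 80 by 70 by 50 mm high; its centre. Bystander.
- spare_mid (a point): Loose spare nut, black, 56 mm across at the flange, 50 mm high, standing on the bench; its centre. Bystander: not the nut to turn.
- scanner_mid (a point): Grey and black hand scanner lying on the bench, about 155 mm long, 30 mm high; near its middle. Bystander.
- driver_grip (a point): Screwdriver lying on the bench; the middle of its handle. Bystander.
Things that resemble listed ones, but are neither listed nor needed, are in the scene too. What is shaped like the unwinder but brown or green is not meant.

How it is judged:
By the outcome, as a careful person would: the job done as asked, in the order asked, and still so for the second after the job is handed in, while the arm keeps its last pose, push and grip.
It also fails if it takes over 64 s, if anything falls off the work surface, if the arm or the gripper's body presses on something with over 40 N, if the wrist force passes 120 N, or if a joint passes its speed limit or range.

ROBOT

A 6-joint arm with a two-finger parallel gripper is mounted at the origin on the work surface. World frame = base frame: x ahead of the robot, y to its left, z up, the work surface at z = 0. Lengths are in mm, angles in rad, forces in N, time in s.
With the tool pointing down it reaches from about 250 to 725 mm from the base axis. Payload 4 kg.
Tool frame: the origin (TCP) lies at the very end of the fingers, on their centre line; the grasp point (between the pads) lies 19 mm behind it; z points along the fingers, y is the line along which they close (so a half turn about z gives the same grasp; the last joint's range is limited). The gripper opens to 85 mm and grips with 20 to 120 N. Pads are 22 mm wide; open, the fingers measure 114 mm over their backs; the gripper's body (76 mm by 85 mm) begins 54 mm behind the grasp point. The pads swing forward as they close: fully open they stand 13 mm farther back than shut.
Start: joints at [-1.175, 0.241, 0.005, 1.335, 0, 1.571], TCP at [192.771, -461.344, 231.306] pointing down, gripper open.
Joint ranges: [-2.72, 2.72], [-1.05, 1.87], [-1.09, 1.28], [-1.99, 2.15], [-1.42, 1.44], [-3.14, 3.14]. Speed limits (rad/s): [2.79, 2.79, 3.14, 3.14, 3.14, 3.14].

INTERFACE

Orientations are given as a unit quaternion [x, y, z, w].
In Python, from bench import sense, capture, hand_in gives the robot as it stands.
- The arm moves only by the tool jog_arm, never from a script. Its argument "increments" is a list that holds one entry, the list of rows, each a list of 6 numbers: the shift along the tool's x, y, z in m, then the turn, a rotation vector about the tool's x, y, z in rad. A call has 1 to 20 rows; each row is the pose to reach, as a shift and turn from the pose commanded when the call began, along the tool's axes at that moment; what a row does not reach only later rows make up. A row lasts 1/10 s, in which the tool goes at most 50 mm and 8.59 degrees, less where a joint would pass 70% of its speed; a pose out of reach is approached as far as the arm can. A call with a gripper value outside its range is refused whole. "gripper" is the opening, from 0 (shut) to 1 (fully open), set as the call begins (left out, the last holds). The fingers move at their own pace and stop on an object; "grip_force" is the grip in N (left out, the last holds). Time passes only in rows, so rows that repeat a pose let the fingers close. It gives the time, the measured TCP pose, the force, the opening and the grip force at its end, in the units of the state.
- sense(): the state, without advancing time (a new reading comes with each control period).
- capture(name): name is "scene" or "side" or "wrist"; returns a dict with "color" (384x512x3 uint8, red, green, blue), "z_map" (384x512 float32, mm along the optical axis (not along the pixel's ray), 0 where there is no reading), "K" (3x3 intrinsics, pixels), "D" ([k1, k2, p1, p2, k3] as OpenCV has them; the pictures are not rectified), "position" and "rotation" of the camera in the world. Camera axes: x right, y down, z forward; pixel columns grow to the right and rows downward; lengths in mm; the calibration is good to about 2 mm. A picture is of the moment at which its call begins.
- hand_in(): hands the job in; it is judged then, once.
The state is a dict: "time": time; "joints": joint angles; "dq": joint speeds; "effort": joint torques, N m; "tool_pos": TCP position; "tcp_rot": TCP orientation; "force": force on the tool from outside, world axes, zero at the start; "ft_torque": the same for the moment, N m; "finger_gap": finger opening in mm; "grasp_force": force on a finger pad.
Only numpy, scipy, OpenCV 4.12 (cv2) and the standard library are available. Lean on these libraries where they do the work, as an engineer would, in place of code of your own. Each camera call takes 0.05 s, during which the arm holds its last target. There are 200 camera calls.

## Working session

There is one attempt and no reset: what is moved stays moved. The work goes in short steps, Python scripts to look and compute and a tool call to move; the robot and the scene stay as the last step left them, time stands still between calls to the robot, and variables do not carry over. Pictures are saved under pics/ and viewed, at most 10 in all, crops included, and the job is handed in when it is done.

Besides the shell and the picture viewer there is one more tool, called after ">>>" as name(argument=value, ...) on one line, values as JSON. jog_arm: Moves the arm, as the interface text tells. Its arguments: {"type":"object","properties":{"increments":{"type":"array"},"gripper":{"type":"number"},"grip_force":{"type":"number"}},"required":["increments"]}

```bash
ls; mkdir -p pics
python3 - <<'E'
from bench import *
import cv2,numpy as np,pickle
s=sense();print(s['time'],s['tool_pos'],s['tcp_rot'],s['finger_gap'])
d={n:capture(n) for n in('scene','side')}
pickle.dump(d,open('d0.pkl','wb'))
for n in d:
    print(n,d[n]['K'].tolist() if hasattr(d[n]['K'],'tolist') else d[n]['K'],d[n]['D'],d[n]['position'],d[n]['rotation'])
    cv2.imwrite(f'pics/{n}0.png',cv2.resize(d[n]['color'][...,::-1],(800,600)))
E
```

```text
pics
0.0 [ 192.54293832 -460.75123066  230.39370802] [ 9.80477773e-01  1.96627099e-01 -2.07615425e-04 -1.03754113e-03] 85.55852093245885
scene [[486.1091088330975, 0.0, 255.29273400951723], [0.0, 486.1091088330975, 185.37467059702044], [0.0, 0.0, 1.0]] [-0.10494021  0.          0.          0.          0.        ] [1416.51798283  600.3097715   803.88448932] [ 0.40283087  0.78215664 -0.417841   -0.22664329]
side [[498.9676561989727, 0.0, 253.96131942103557], [0.0, 498.9676561989727, 191.4893987539146], [0.0, 0.0, 1.0]] [-0.08011499  0.          0.          0.          0.        ] [ -154.95886948 -1196.8697067    938.66111221] [ 0.84361741 -0.22725182  0.11580732 -0.47249862]
```

View pics/scene0.png

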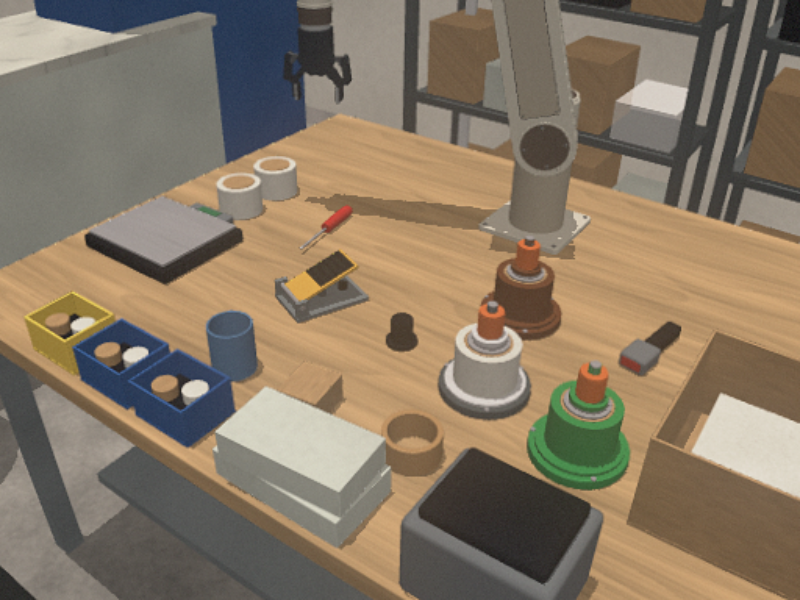

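View pics/side0.png

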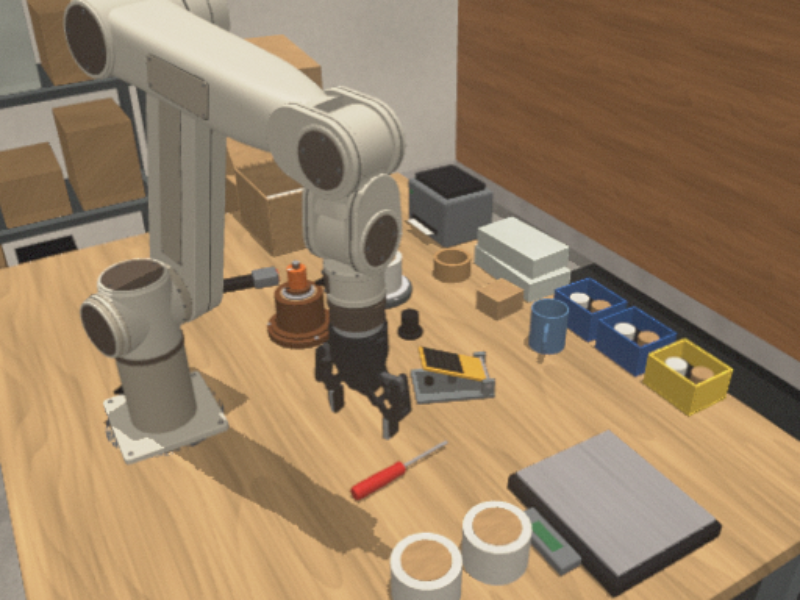

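Scene (800×600 px). The orange-nut candidates are:
- (490,320) on the white roll with a dark foot
- (528,256) on the brown unwinder
- (592,382) on the green unwinder
- the black spare at (402,330)

I choose (490,320). The treadle is at (320,285), and its yellow plate is the only one; the yellow bin at (70,330) is not it. In the side view the arm hides the white unwinder and the treadle is at (452,370).

```bash
cat > h.py <<'E'
import numpy as np,cv2
from scipy.spatial.transform import Rotation as R
def pts(c,mask):
    v,u=np.nonzero(mask&(c['z_map']>0)); z=c['z_map'][v,u]
    n=cv2.undistortPoints(np.c_[u,v].astype(float)[:,None],np.array(c['K']),np.array(c['D']))[:,0]
    return (R.from_quat(c['rotation']).apply(np.c_[n*z[:,None],z]) if np.size(c['rotation'])==4 else np.c_[n*z[:,None],z]@np.array(c['rotation']).T)+np.array(c['position']),u,v
def hsv(c): return cv2.cvtColor(c['color'],cv2.COLOR_RGB2HSV)
def circ(p):  # 2D circle fit
    A=np.c_[2*p[:,:2],np.ones(len(p))];b=(p[:,:2]**2).sum(1)
    s=np.linalg.lstsq(A,b,rcond=None)[0];return s[:2],np.sqrt(s[2]+s[0]**2+s[1]**2)
E
python3 - <<'E'
import pickle;from h import *
d=pickle.load(open('d0.pkl','rb'))
for n in d:
    c=d[n];h=hsv(c)
    for nm,lo,hi in(('orange',(5,170,120),(13,255,255)),('yellow',(17,150,120),(30,255,255))):
        m=cv2.inRange(h,lo,hi);k,l,st,ce=cv2.connectedComponentsWithStats(m)
        for i in range(1,k):
            if st[i,4]>60:
                p,u,v=pts(c,l==i)
                if len(p): print(n,nm,ce[i].round(),st[i],np.median(p,0).round(),p.min(0).round(),p.max(0).round())
# whole-treadle region from depth, all points
c=d['scene'];p,u,v=pts(c,np.ones((384,512),bool))
P=p;W=(u>170)&(u<240)&(v>155)&(v<206)
q=P[W]
for lo,hi in((8,25),(25,45),(45,90)):
    s=(q[:,2]>lo)&(q[:,2]<hi);print(lo,hi,s.sum(),q[s].min(0).round(),q[s].max(0).round())
im=c['color'][...,::-1]
a=cv2.resize(im[185:270,275:400],None,fx=3.2,fy=3.2,interpolation=2);b=cv2.resize(im[150:210,165:245],None,fx=5,fy=5,interpolation=2)
cv2.imwrite('pics/crop.png',np.hstack([cv2.copyMakeBorder(a,0,300-a.shape[0],0,0,0),b]))
E
```

```text
scene orange [380. 239.] [371 233  18  11  78] [612. 375. 154.] [589. 352. 151.] [623. 389. 157.]
scene yellow [199. 181.] [183 160  46  32 306] [ 544. -197.   42.] [ 447. -241.   31.] [ 581. -134.   76.]
scene yellow [ 41. 210.] [  16  187   57   53 1168] [ 916. -442.   53.] [ 835. -501.   -2.] [ 939. -373.   72.]
side orange [190. 178.] [184 169  12  16 133] [336. 119. 135.] [322. 109. 110.] [357. 141. 155.]
side yellow [440. 241.] [ 412  217   57   49 1526] [ 858. -458.   44.] [ 828. -507. -750.] [1958.  374.   73.]
side yellow [294. 235.] [268 222  43  22 300] [ 533. -213.   43.] [ 444. -249.   -2.] [ 600. -128.   76.]
8 25 423 [ 391. -342.    8.] [ 601. -119.   25.]
25 45 352 [ 523. -264.   25.] [ 602. -166.   45.]
45 90 491 [ 447. -233.   45.] [ 555. -134.   76.]
```

View pics/crop.png

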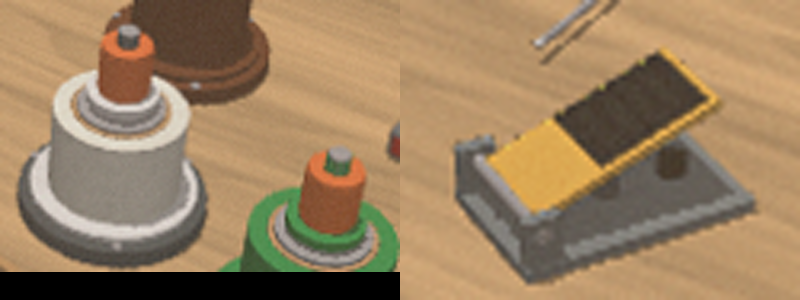

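The crop confirms the choice: orange nut on a white roll with a steel washer and dark foot, nut at crop (127,65). The treadle's free end is at crop (690,75) and its hinge is at lower left (500,190). Next I compute the positions.

Run:
```python
import pickle;from h import *
from scipy.optimize import least_squares
d=pickle.load(open('d0.pkl','rb'));c=d['scene'];h=hsv(c)
W=np.zeros((384,512),bool);W[188:222,302:326]=1
m=(cv2.inRange(h,(0,130,90),(15,255,255))>0)&W
p,u,v=pts(c,m);print(len(p),p[:,2].min(),p[:,2].max(),u.min(),u.max(),v.min(),v.max())
z=p[:,2];s=(z>np.percentile(z,10))&(z<np.percentile(z,75));q=p[s]
f=least_squares(lambda x:np.hypot(*(q[:,:2]-x).T)-20,q[:,:2].mean(0)-10,loss='soft_l1');print('nut axis',f.x,np.median(abs(f.fun)))
# white roll side
W[:]=0;W[205:262,280:342]=1
p,u,v=pts(c,W);r=np.hypot(*(p[:,:2]-f.x).T)
q=p[(p[:,2]>40)&(p[:,2]<85)&(r<75)]
f2=least_squares(lambda x:np.hypot(*(q[:,:2]-x).T)-52,f.x,loss='soft_l1');print('roll axis',f2.x,len(q),np.median(abs(f2.fun)))
t=p[(r<48)&(p[:,2]>88)&(p[:,2]<150)];print(np.percentile(p[r<15][:,2],[50,90,100]) if (r<15).any() else '')
# treadle
for n,(a,b,e,g) in {'scene':(180,158,232,195),'side':(265,220,313,244)}.items():
    c=d[n];h=hsv(c);W=np.zeros((384,512),bool);W[b:g,a:e]=1
    y=(cv2.inRange(h,(17,150,110),(30,255,255))>0)&W
    hull=cv2.convexHull(np.argwhere(y)[:,::-1].astype(np.int32))
    M=np.zeros((384,512),np.uint8);cv2.fillConvexPoly(M,hull,1)
    p,u,v=pts(c,cv2.erode(M,np.ones((3,3)))>0)
    ce=np.median(p,0)
    for _ in range(6):
        w=p[abs((p-ce)@nn)<4] if _ else p
        ce=w.mean(0);nn=np.linalg.svd(w-ce,full_matrices=0)[2][2]
    nn*=np.sign(nn[2])
    rect=None
    # project to plane coordinates -> min area rect
    ex=np.array([0,0,1])-nn*nn[2];ex/=np.linalg.norm(ex);ey=np.cross(nn,ex)
    hp=hull[:,0].astype(float);nd=cv2.undistortPoints(hp[:,None],np.array(c['K']),np.array(c['D']))[:,0]
    Rm=R.from_quat(c['rotation']).as_matrix();rays=np.c_[nd,np.ones(len(nd))]@Rm.T;o=np.array(c['position'])
    X=o+rays*(((ce-o)@nn)/(rays@nn))[:,None]
    ab=np.c_[(X-ce)@ex,(X-ce)@ey].astype(np.float32);rect=cv2.minAreaRect(ab)
    bx=cv2.boxPoints(rect);C=ce+bx[:,:1]*ex+bx[:,1:]*ey
    print(n,'normal',nn,'uphill',ex,'tilt',np.arccos(nn[2]),'rect',rect);print(C.round(1))
```

```text
337 -4.3093364738784885 157.4438411275396 306 325 188 216
nut axis [558.70575539 186.19201196] 0.886534644176967
roll axis [558.7280701 186.5805069] 604 0.8748417238572195
[133.37714578 133.37714578 133.37714578]
scene normal [ 0.30958886 -0.1410223   0.94035496] uphill [-0.85575487  0.38980899  0.34019487] tilt 0.3471241253233811 rect ((1.4045028686523438, 0.4110107421875), (71.81170654296875, 125.20063018798828), 89.12742614746094)
[[ 584.  -181.6   33. ]
 [ 477.7 -131.    75.6]
 [ 447.  -195.9   75.9]
 [ 553.3 -246.5   33.4]]
side normal [ 0.31432508 -0.13300051  0.93995245] uphill [-0.8656488   0.36628236  0.34130542] tilt 0.34830536156899833 rect ((-0.8795623779296875, -0.4917793273925781), (129.5006103515625, 77.68416595458984), 0.7026227712631226)
[[ 550.2 -259.7   32.2]
 [ 579.6 -187.9   32.5]
 [ 466.9 -141.9   76.7]
 [ 437.5 -213.8   76.4]]
```

>>> jog_arm(increments=[[[0.376,-0.147,0.0,0,0,0],[0.376,-0.147,0.0,0,0,0],[0.376,-0.147,0.0,0,0,0],[0.376,-0.147,0.0,0,0,0],[0.376,-0.147,0.1,0,0,0],[0.376,-0.147,0.1,0,0,0],[0.376,-0.147,0.1,0,0,0],[0.376,-0.147,0.131,0,0,0],[0.376,-0.147,0.131,0,0,0],[0.376,-0.147,0.131,0,0,0],[0.376,-0.147,0.131,0,0,0],[0.376,-0.147,0.131,0,0,0],[0.376,-0.147,0.131,0,0,0],[0.376,-0.147,0.131,0,0,0],[0.376,-0.147,0.131,0,0,0],[0.376,-0.147,0.131,0,0,0]]], gripper=0, grip_force=30)

```text
time: 1.7
tool_pos: [483.0, -181.3, 100.9]
tcp_rot: [0.981, 0.196, 0.0, 0.0]
force: [-0.2, -0.2, 0.2]
finger_gap: -0.4
grasp_force: 0.0
```

Run:
```python
from bench import *
import cv2,numpy as np
s=sense();print({k:np.round(v,3) for k,v in s.items()})
c=capture('wrist');s2=capture('side')
a=c['color'][...,::-1];b=cv2.resize(s2['color'][200:270,230:340,::-1],(400,255),interpolation=2)
a=cv2.resize(a,(400,300));cv2.imwrite('pics/w1.png',np.hstack([a,cv2.copyMakeBorder(b,0,45,0,0,0)]))
```

```text
{'time': np.float64(1.7), 'joints': array([-0.359,  0.366, -0.178,  1.026, -0.   ,  2.388]), 'dq': array([ 0.005,  0.004, -0.001, -0.001,  0.001,  0.001]), 'effort': array([-4.6000e-02, -4.0408e+01,  2.2443e+01, -6.0000e-03, -2.0000e-03,
       -0.0000e+00]), 'tool_pos': array([ 483.016, -181.29 ,  100.858]), 'tcp_rot': array([0.981, 0.196, 0.   , 0.   ]), 'force': array([-0.248, -0.22 ,  0.231]), 'ft_torque': array([ 0.03 , -0.013, -0.017]), 'grasp_force': np.float64(0.0), 'finger_gap': np.float64(-0.419)}
```

View pics/w1.png

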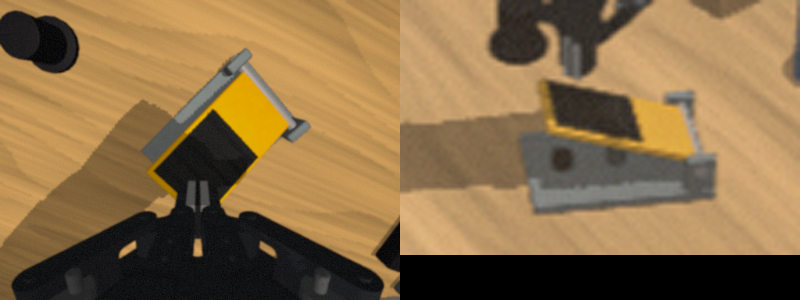

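The fingertips at (198,190) are over the black pad, on the midline near the free end. Now I press.

>>> jog_arm(increments=[[[0,0,0.02,0,0,0],[0,0,0.03,0,0,0],[0,0,0.035,0,0,0],[0,0,0.04,0,0,0],[0,0,0.045,0,0,0],[0,0,0.05,0,0,0],[0,0,0.053,0,0,0],[0,0,0.056,0,0,0],[0,0,0.056,0,0,0],[0,0,0.056,0,0,0]]])

```text
time: 2.8
tool_pos: [482.4, -180.4, 44.6]
tcp_rot: [0.98, 0.197, -0.0, -0.0]
force: [-2.9, 0.7, 6.0]
finger_gap: 0.1
grasp_force: 2.9
```

>>> jog_arm(increments=[[[0,0,0.002,0,0,0],[0,0,0.004,0,0,0],[0,0,0.006,0,0,0],[0,0,0.007,0,0,0],[0,0,0.007,0,0,0],[0,0,0.007,0,0,0]]])

```text
time: 3.4
tool_pos: [482.0, -180.2, 37.6]
tcp_rot: [0.98, 0.197, -0.001, -0.001]
force: [-4.0, 2.3, 6.4]
finger_gap: -0.1
grasp_force: 3.4
```

>>> jog_arm(increments=[[[0,0,0.001,0,0,0],[0,0,0.002,0,0,0],[0,0,0.003,0,0,0],[0,0,0.003,0,0,0],[0,0,0.003,0,0,0]]])

```text
time: 3.9
tool_pos: [482.1, -180.2, 36.5]
tcp_rot: [0.98, 0.197, -0.0, -0.0]
force: [-8.1, 4.3, 20.1]
finger_gap: 0.4
grasp_force: 10.0
```

The force jumped from 6 N to 20 N over the last 3 mm, at 37 mm, so the treadle is on its stop. I give it a final millimetre, then release upward.

>>> jog_arm(increments=[[[0,0,0.001,0,0,0],[0,0,0.001,0,0,0],[0,0,-0.005,0,0,0],[0,0,-0.015,0,0,0],[0,0,-0.03,0,0,0],[0,0,-0.06,0,0,0],[0,0,-0.1,0,0,0],[0,0,-0.14,0,0,0],[0,0,-0.18,0,0,0],[0,0,-0.18,0,0,0]]])

```text
time: 4.9
tool_pos: [486.9, -182.2, 220.7]
tcp_rot: [0.98, 0.197, 0.005, 0.003]
force: [1.0, 0.6, -0.1]
finger_gap: -0.1
grasp_force: 0.0
```

Run:
```python
from h import *
from bench import *
print(sense()['joints'],sense()['force'])
c=capture('scene');h=hsv(c);W=np.zeros((384,512),bool);W[158:195,180:232]=1
y=(cv2.inRange(h,(17,150,110),(30,255,255))>0)&W
p,u,v=pts(c,y);print(len(p),np.percentile(p,[2,50,98],axis=0).round())
```

```text
[-3.58018254e-01  2.74271749e-01  2.18149573e-02  1.30543077e+00
 -1.02286198e-04  2.38774595e+00] [ 0.990871    0.63808634 -0.0565901 ]
300 [[ 459. -239.   32.]
 [ 544. -198.   43.]
 [ 572. -142.   74.]]
```

>>> jog_arm(increments=[[[0.211,-0.31,0,0,0,-2.6],[0.211,-0.31,0,0,0,-2.6],[0.211,-0.31,0,0,0,-2.6],[0.211,-0.31,0,0,0,-2.6],[0.211,-0.31,0,0,0,-2.6],[0.211,-0.31,0,0,0,-2.6],[0.211,-0.31,0,0,0,-2.6],[0.211,-0.31,0,0,0,-2.6],[0.211,-0.31,0,0,0,-2.6],[0.211,-0.31,0,0,0,-2.6],[0.211,-0.31,0,0,0,-2.6],[0.211,-0.31,0,0,0,-2.6],[0.211,-0.31,0,0,0,-2.6],[0.211,-0.31,0,0,0,-2.6],[0.211,-0.31,0,0,0,-2.6],[0.211,-0.31,0,0,0,-2.6],[0.211,-0.31,0,0,0,-2.6],[0.211,-0.31,0,0,0,-2.6],[0.211,-0.31,0,0,0,-2.6],[0.211,-0.31,0,0,0,-2.6]]], gripper=1)

```text
time: 6.95
tool_pos: [557.8, 186.5, 213.0]
tcp_rot: [0.073, 0.997, -0.0, -0.001]
force: [-0.1, 0.4, -0.2]
finger_gap: 85.3
grasp_force: 0.0
```

>>> jog_arm(increments=[[[0,0,0,0,0,-2.8],[0,0,0,0,0,-2.8],[0,0,0,0,0,-2.8],[0,0,0,0,0,-2.8],[0,0,0,0,0,-2.8],[0,0,0,0,0,-2.8],[0,0,0,0,0,-2.8],[0,0,0,0,0,-2.8],[0,0,0,0,0,-2.8],[0,0,0,0,0,-2.8],[0,0,0,0,0,-2.8],[0,0,0,0,0,-2.8],[0,0,0,0,0,-2.8],[0,0,0,0,0,-2.8],[0,0,0,0,0,-2.8],[0,0,0,0,0,-2.8],[0,0,0,0,0,-2.8],[0,0,0,0,0,-2.8],[0,0,0,0,0,-2.8],[0,0,0,0,0,-2.8]]])

```text
time: 8.95
tool_pos: [558.0, 186.6, 213.7]
tcp_rot: [0.97, -0.242, -0.0, 0.0]
force: [0.3, 0.7, -0.2]
finger_gap: 85.2
grasp_force: 0.0
```

Run:
```python
from h import *
from bench import *
import pickle
s=sense();print(s['time'],s['joints'].round(3),s['tool_pos'],s['tcp_rot'],s['finger_gap'])
c=capture('wrist');pickle.dump(c,open('w2.pkl','wb'));h=hsv(c)
print(c['position'],c['rotation'],c['K'])
m=(cv2.inRange(h,(3,150,90),(15,255,255))>0)
p,u,v=pts(c,m);print(len(p),np.percentile(p,[2,50,98],axis=0).round(1),u.min(),u.max(),v.min(),v.max())
cv2.imwrite('pics/w2.png',c['color'][...,::-1])
```

```text
8.95 [ 0.323  0.426  0.222  1.368 -0.    -2.33 ] [558.03270683 186.57911101 213.73764329] [ 9.70328573e-01 -2.41789787e-01 -3.33182517e-04  2.19514936e-04] 85.23182368862997
[620.81988884 152.3072882  357.18982626] [-0.51028162  0.84831779  0.12094213 -0.07309304] [[275.34762029   0.         252.76261698]
 [  0.         275.34762029 196.71006226]
 [  0.           0.           1.        ]]
4193 [[333.9  70.3  18.2]
 [569.1 185.7 154.9]
 [621.  381.6 157.3]] 12 419 13 383
```

View pics/w2.png

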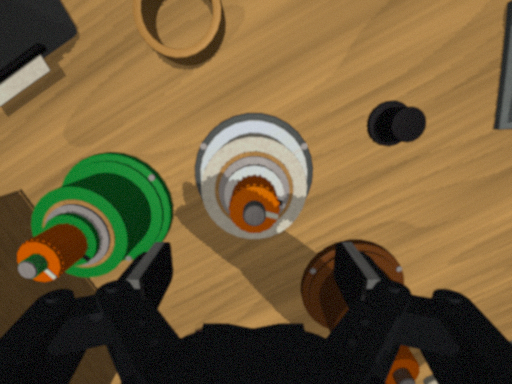

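The treadle sprang back (its free end reads 74 mm again). The wrist view shows the white unwinder's nut centred at about (255,205), the spindle end at (255,214), and the white line pointing right at (275,213). The green unwinder is at left and the brown at lower right.

```bash
cat >> h.py <<'E'
def ray(c,uv,z):
    n=cv2.undistortPoints(np.array(uv,float).reshape(-1,1,2),np.array(c['K']),np.array(c['D']))[:,0]
    r=R.from_quat(c['rotation']).apply(np.c_[n,np.ones(len(n))]);o=np.array(c['position']);return o+r*((z-o[2])/r[:,2])[:,None]
E
python3 - <<'E'
import pickle;from h import *
c=pickle.load(open('w2.pkl','rb'));h=hsv(c)
W=np.zeros((384,512),bool);W[170:235,222:288]=1
m=(cv2.inRange(h,(3,130,80),(15,255,255))>0)&W
p,u,v=pts(c,m);t=p[:,2]>np.percentile(p[:,2],98)-3
print('top z',np.median(p[t][:,2]),t.sum());zt=np.median(p[t][:,2])
hull=cv2.convexHull(np.c_[u[t],v[t]].astype(np.int32));X=ray(c,hull,zt);print('top circle',circ(X))
q=p[(p[:,2]<zt-6)&(p[:,2]>zt-38)]
from scipy.optimize import least_squares
f=least_squares(lambda x:np.hypot(*(q[:,:2]-x).T)-20,[559,186],loss='soft_l1');print(f.x,len(q))
g=(h[...,1]<70)&W; g[:,:]&=W
pg,ug,vg=pts(c,g);s=(abs(pg[:,2]-168)<5)&(np.hypot(pg[:,0]-559,pg[:,1]-186)<14);print('spindle',pg[s].mean(0),s.sum())
l=(h[...,1]<70)&(h[...,2]>130)&W;pl,ul,vl=pts(c,l);s=(abs(pl[:,2]-zt)<4)&(np.hypot(pl[:,0]-559,pl[:,1]-186)<21);a=pl[s].mean(0)-[558.7,186.4,0];print('line',pl[s].mean(0),s.sum(),np.arctan2(a[1],a[0]))
E
```

```text
top z 156.22987241193442 1252
top circle (array([559.74786351, 183.82918904]), np.float64(19.123763537304853))
[558.95410565 184.17359099] 267
spindle [560.451652   183.16205803 168.2045715 ] 387
line [549.20335105 173.35916686 156.90938558] 48 -2.200214579348407
```

>>> jog_arm(increments=[[[0.0018,0.0008,0.02,0,0,0],[0.0018,0.0008,0.045,0,0,0],[0.0018,0.0008,0.065,0,0,0],[0.0018,0.0008,0.08,0,0,0],[0.0018,0.0008,0.09,0,0,0],[0.0018,0.0008,0.093,0,0,0],[0.0018,0.0008,0.093,0,0,0],[0.0018,0.0008,0.093,0,0,0]]])

```text
time: 9.8
tool_pos: [560.0, 185.3, 122.2]
tcp_rot: [0.97, -0.242, 0.001, -0.0]
force: [-0.0, -0.5, 0.5]
finger_gap: 85.5
grasp_force: 0.0
```

>>> jog_arm(increments=[[[0,0,0,0,0,0],[0,0,0,0,0,0],[0,0,0,0,0,0],[0,0,0,0,0,0],[0,0,0,0,0,0],[0,0,0,0,0,0],[0,0,0,0,0,0],[0,0,0,0,0,0],[0,0,0,0,0,0],[0,0,0,0,0,0]]], gripper=0, grip_force=30)

```text
time: 10.8
tool_pos: [559.5, 184.9, 121.9]
tcp_rot: [0.97, -0.241, 0.0, 0.0]
force: [-1.9, -2.3, 5.9]
finger_gap: 38.4
grasp_force: 30.2
```

```bash
cat > st.py <<'E'
from h import *
from bench import *
import pickle,sys
s=sense();print(s['time'],s['joints'].round(3),s['tool_pos'].round(2),'yaw',R.from_quat(s['tcp_rot']).as_matrix()[:2,0].round(4),'F',s['force'].round(2),'T',s['ft_torque'].round(3),s['finger_gap'],s['grasp_force'])
a=R.from_quat(s['tcp_rot']).as_matrix();print('tool yaw',round(np.arctan2(a[1,0],a[0,0]),4))
if len(sys.argv)>1:
    c=capture('wrist');pickle.dump(c,open(sys.argv[1]+'.pkl','wb'))
    cv2.imwrite(f'pics/{sys.argv[1]}.png',c['color'][...,::-1])
E
python3 st.py w3
```

```text
10.8 [ 0.319  0.48   0.063  1.153 -0.    -2.335] [559.52 184.89 121.93] yaw [ 0.8835 -0.4685] F [-1.85 -2.28  5.85] T [-0.401  0.43   0.009] 38.36381715119175 30.208105444908142
tool yaw -0.4876
```

View pics/w3.png

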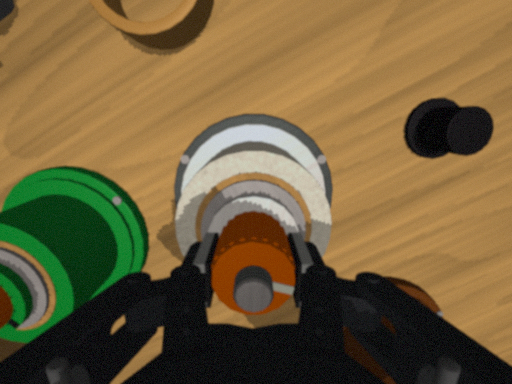

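The pads are squarely on either side of the nut, centred at (253,270), with the white line at (283,290). That pixel stays put unless the nut slips. Now I turn clockwise, following the thread down.

>>> jog_arm(increments=[[[0,0,0.0002,0,0,0.15],[0,0,0.0004,0,0,0.3],[0,0,0.0006,0,0,0.45],[0,0,0.0008,0,0,0.6],[0,0,0.001,0,0,0.75],[0,0,0.0011,0,0,0.9],[0,0,0.0013,0,0,1.05],[0,0,0.0015,0,0,1.2],[0,0,0.0017,0,0,1.35],[0,0,0.0019,0,0,1.5],[0,0,0.0021,0,0,1.65],[0,0,0.0023,0,0,1.8],[0,0,0.0025,0,0,1.95],[0,0,0.0027,0,0,2.1],[0,0,0.0029,0,0,2.25],[0,0,0.0029,0,0,2.25]]])

```text
time: 12.45
tool_pos: [558.9, 184.9, 119.0]
tcp_rot: [-0.199, 0.98, -0.0, -0.0]
force: [-3.4, -1.1, 6.1]
finger_gap: 38.4
grasp_force: 30.5
```

```bash
python3 st.py w4
cat > line.py <<'E'
import pickle,sys;from h import *
for n in sys.argv[1:]:
    c=pickle.load(open(n+'.pkl','rb'));h=hsv(c);W=np.zeros((384,512),bool);W[225:312,212:294]=1
    m=((h[...,1]<110)&(h[...,2]>160)&W).astype(np.uint8)
    p,u,v=pts(c,m>0);s=(p[:,2]>140)&(p[:,2]<160)
    print(n,s.sum(),np.c_[u,v][s].mean(0))
    zt=np.median(p[s][:,2]);a=ray(c,np.c_[u,v][s].mean(0),zt)[0]-[559.3,185,0];print(p[s].mean(0),'angle',np.arctan2(a[1],a[0]))
E
python3 line.py w3 w4
```

```text
12.45 [ 0.32   0.483  0.058  1.147  0.    -0.082] [558.86 184.91 119.02] yaw [-0.9204 -0.3909] F [-3.42 -1.09  6.14] T [-0.341  0.732 -0.065] 38.41120681011966 30.502095222473145
tool yaw -2.74
w3 0 [nan nan]
[nan nan nan] angle nan
w4 1 [291. 294.]
[558.69499861 203.03909171 153.95094795] angle 1.6043221113978647line.py:6: RuntimeWarning: Mean of empty slice.
  print(n,s.sum(),np.c_[u,v][s].mean(0))
  ret = um.true_divide(
  return _methods._mean(a, axis=axis, dtype=dtype,
  ret = ret.dtype.type(ret / rcount)
line.py:7: RuntimeWarning: Mean of empty slice.
  zt=np.median(p[s][:,2]);a=ray(c,np.c_[u,v][s].mean(0),zt)[0]-[559.3,185,0];print(p[s].mean(0),'angle',np.arctan2(a[1],a[0]))
```

>>> jog_arm(increments=[[[0,0,0.0002,0,0,0.15],[0,0,0.0004,0,0,0.3],[0,0,0.0006,0,0,0.45],[0,0,0.0008,0,0,0.6],[0,0,0.001,0,0,0.75],[0,0,0.0011,0,0,0.9],[0,0,0.0013,0,0,1.05],[0,0,0.0015,0,0,1.2],[0,0,0.0017,0,0,1.35],[0,0,0.0017,0,0,1.35]]])

```text
time: 13.5
tool_pos: [559.0, 185.3, 117.3]
tcp_rot: [0.456, 0.89, 0.0, -0.0]
force: [-3.8, -0.4, 5.9]
finger_gap: 38.4
grasp_force: 30.5
```

```bash
python3 st.py w5; sed -i 's/<110/<150/;s/>160)&W/>110)\&W/;s/>140)/>144)/' line.py; sed -i 's/,212:294/,272:290/' line.py; python3 line.py w3 w4 w5 2>/dev/null
```

```text
13.5 [3.200e-01 4.840e-01 5.600e-02 1.143e+00 1.000e-03 1.268e+00] [558.98 185.34 117.31] yaw [-0.5832  0.8123] F [-3.79 -0.37  5.93] T [-0.159  0.659 -0.106] 38.39054208722807 30.466468334197998
tool yaw 2.1935
w3 166 [281.11445783 287.6746988 ]
[549.95033835 174.19469712 156.84451745] angle -2.2836091653640365
w4 167 [281.04790419 287.47904192]
[557.27576689 197.32070771 153.99617749] angle 1.7354804070360426
w5 173 [280.74566474 287.48554913]
[571.59609661 188.75437615 152.33212016] angle 0.29607113755838793
```

No slip so far (the line pixel holds at (281,287)). At most about 0.8 rad remains, so I use small steps and watch the torque.

>>> jog_arm(increments=[[[0,0,0.0001,0,0,0.1],[0,0,0.0003,0,0,0.2],[0,0,0.0003,0,0,0.2]]])

```text
time: 13.85
tool_pos: [559.0, 185.4, 117.1]
tcp_rot: [0.543, 0.84, 0.0, -0.0]
force: [-3.3, -0.9, 6.6]
finger_gap: 38.4
grasp_force: 30.5
```

```bash
python3 st.py
```

```text
13.85 [3.200e-01 4.840e-01 5.600e-02 1.142e+00 1.000e-03 1.467e+00] [559.01 185.38 117.06] yaw [-0.411   0.9116] F [-3.29 -0.89  6.64] T [-0.148  0.685 -0.083] 38.41408769140122 30.458765029907227
tool yaw 1.9943
```

>>> jog_arm(increments=[[[0,0,0.0001,0,0,0.1],[0,0,0.0003,0,0,0.2],[0,0,0.0003,0,0,0.2]]])

```text
time: 14.15
tool_pos: [559.1, 185.4, 116.8]
tcp_rot: [0.624, 0.782, 0.0, -0.0]
force: [-3.2, -0.8, 7.0]
finger_gap: 38.1
grasp_force: 30.5
```

```bash
python3 st.py
```

```text
14.15 [3.200e-01 4.840e-01 5.500e-02 1.142e+00 1.000e-03 1.667e+00] [559.1  185.41 116.82] yaw [-0.2217  0.9751] F [-3.16 -0.84  6.98] T [-0.12   0.639 -0.064] 38.10199106619348 30.464931428432465
tool yaw 1.7943
```

Turned 4.0 rad so far and the stop has not been reached.

>>> jog_arm(increments=[[[0,0,0.0001,0,0,0.1],[0,0,0.0002,0,0,0.15],[0,0,0.0002,0,0,0.15]]])

```text
time: 14.45
tool_pos: [559.2, 185.4, 116.6]
tcp_rot: [0.68, 0.733, 0.0, -0.0]
force: [-2.8, -0.8, 6.2]
finger_gap: 38.2
grasp_force: 30.5
```

```bash
python3 st.py
```

```text
14.45 [3.200e-01 4.850e-01 5.500e-02 1.141e+00 1.000e-03 1.816e+00] [559.18 185.42 116.62] yaw [-0.0742  0.9972] F [-2.75 -0.8   6.21] T [-0.091  0.587 -0.039] 38.24031770948733 30.452247262001038
tool yaw 1.6451
```

>>> jog_arm(increments=[[[0,0,0.0001,0,0,0.08],[0,0,0.0001,0,0,0.12],[0,0,0.0001,0,0,0.12]]])

```text
time: 14.75
tool_pos: [559.2, 185.2, 116.5]
tcp_rot: [0.723, 0.691, 0.0, -0.0]
force: [-2.0, -1.0, 6.3]
finger_gap: 37.9
grasp_force: 30.4
```

```bash
python3 st.py w6; python3 line.py w6
```

```text
14.75 [0.32  0.485 0.055 1.141 0.    1.935] [559.19 185.22 116.49] yaw [0.0441 0.999 ] F [-2.   -0.99  6.28] T [-0.266  0.649  0.381] 37.86349692106507 30.449159145355225
tool yaw 1.5267
w6 172 [280.81976744 287.0755814 ]
[571.88118213 180.10385216 151.46168923] angle -0.37172539767404195
```

The torque jumped by 0.42 N m. I confirm the stop with a small extra nudge.

>>> jog_arm(increments=[[[0,0,0,0,0,0.03],[0,0,0,0,0,0.03]]])

```text
time: 15.0
tool_pos: [559.2, 185.5, 116.4]
tcp_rot: [0.733, 0.68, 0.0, -0.0]
force: [-2.5, -0.6, 6.3]
finger_gap: 38.2
grasp_force: 30.4
```

```bash
python3 st.py w7; python3 line.py w6 w7
```

```text
15.0 [3.200e-01 4.850e-01 5.500e-02 1.141e+00 1.000e-03 1.965e+00] [559.23 185.47 116.42] yaw [0.0739 0.9973] F [-2.54 -0.61  6.28] T [-0.132  0.513  0.379] 38.23340077679045 30.44722616672516
tool yaw 1.4968
w6 172 [280.81976744 287.0755814 ]
[571.88118213 180.10385216 151.46168923] angle -0.37172539767404195
w7 172 [280.73255814 286.54069767]
[571.76184882 180.27488729 151.49266422] angle -0.3598441900061797
```

The torque saturated while the line stayed still in the world, so the nut is bottomed and the fingers just began to slip. Now I back off a quarter turn, rising 2 mm.

>>> jog_arm(increments=[[[0,0,-0.0002,0,0,-0.14],[0,0,-0.0004,0,0,-0.28],[0,0,-0.0006,0,0,-0.42],[0,0,-0.0007,0,0,-0.56],[0,0,-0.0009,0,0,-0.7],[0,0,-0.0011,0,0,-0.84],[0,0,-0.0013,0,0,-0.98],[0,0,-0.0014,0,0,-1.12],[0,0,-0.0016,0,0,-1.26],[0,0,-0.0018,0,0,-1.4],[0,0,-0.002,0,0,-1.52],[0,0,-0.002,0,0,-1.58],[0,0,-0.002,0,0,-1.58],[0,0,-0.002,0,0,-1.58]]])

```text
time: 16.45
tool_pos: [558.8, 185.1, 118.4]
tcp_rot: [0.033, 0.999, 0.0, -0.0]
force: [-3.4, -1.2, 7.0]
finger_gap: 38.2
grasp_force: 30.5
```

```bash
python3 st.py w8; python3 line.py w7 w8
```

```text
16.45 [0.32  0.483 0.058 1.146 0.    0.385] [558.79 185.11 118.44] yaw [-0.9979  0.0655] F [-3.37 -1.19  7.03] T [-0.295  0.736  0.078] 38.19288649146155 30.52219569683075
tool yaw 3.0761
w7 172 [280.73255814 286.54069767]
[571.76184882 180.27488729 151.49266422] angle -0.3598441900061797
w8 169 [280.85798817 286.56804734]
[562.88926897 196.69958307 153.4643711 ] angle 1.2737016841593136
```

View pics/w8.png

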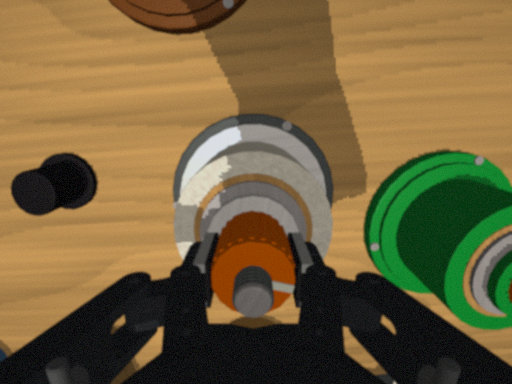

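The nut is still squarely gripped at (253,265). The line is unchanged in the tool frame at (281,287), so the nut backed off the full 1.58 rad, and its top rose 2.0 mm. I hand in.

```bash
python3 -c "
from bench import *
print(hand_in())"
```

```text
the job is handed in; nothing more can be done
None
```

I pressed the treadle to its stop and it sprang back up, screwed the nut down to its stop, backed it off a quarter turn (1.58 rad), and handed the job in still gripping the nut.

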